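Find the tired spring in the panel bed and fold down its tag

ROBOT

A 6-joint arm with a two-finger parallel gripper is mounted at the origin on the work surface. World frame = base frame: x ahead of the robot, y to its left, z up, the work surface at z = 0. Lengths are in mm, angles in rad, forces in N, time in s.
With the tool pointing down it reaches from about 400 to 925 mm from the base axis. Payload 12.5 kg.
Tool frame: the origin (TCP) lies midway between the tips of the shut fingers; the grasp point (between the pads) lies 19 mm behind it (env.pinch_z is the z of the grasp point in the tool frame, in mm); z points along the fingers, y is the line along which they close (so a half turn about z gives the same grasp; the last joint's range is limited). The gripper opens to 95 mm and grips with 3 to 60 N. Pads are 20 mm wide; open, the fingers measure 119 mm over their backs; the gripper's body (75 mm by 180 mm) begins 59 mm behind the grasp point.
Start: joints at [-1.344, 0.491, 1.559, -0, 1.092, -0.106], TCP at [204.206, -590.72, 186.961] pointing down, gripper open.
Joint ranges: [-3.1, 3.1], [-0.84, 2.19], [0.05, 2.79], [-1.13, 4.28], [0.06, 2.93], [-2.69, 2.69]. Speed limits (rad/s): [2.22, 2.22, 2.79, 3.14, 3.14, 3.14].

INTERFACE

Orientations are given as [roll, pitch, yaw] about the fixed x, y, z axes, in that order (R = Rz(yaw) Ry(pitch) Rx(roll)).
In Python, from cell import env, eyes gives the robot as it stands.
- The arm moves only by the shell command python3 -m inch 'ROWS'. ROWS is JSON, a list of rows, each a list of 3 entries, a list of its own where there are three numbers: the shift along the tool's x, y, z in units of 60 mm (1.0 is 60 mm), then the turn about the tool's z in units of 5 degrees (1.0 is 5 degrees), then the closure, from -1 (fully open) to 1 (shut). In form: [[[tx, ty, tz], turn, claw], ...]. A call has exactly 10 rows; each row shifts and turns the commanded pose from where the row before left it, along the tool's axes as they then stand; what a row does not reach is not made up. A row lasts 1/8 s, in which the tool goes at most 62.5 mm and 10.7 degrees, less where a joint would pass 70% of its speed; a pose out of reach is approached as far as the arm can. A call is refused whole if a number of a shift passes 1 or a number of a turn 1, either way. A call with a gripper value outside its range is refused whole. The fingers move at their own pace and stop on an object; the grip force is fixed at half the most. Time passes only in rows, so rows that do not move let the fingers close, or fill a call up. It gives the time, the measured TCP pose, the force, the opening and the grip force at its end, in the units of the state.
- env.state(): the state, without advancing time (a new reading comes with each control period).
- eyes.read_camera(name): name is "side" or "top"; returns a dict with "pixels" (400x640x3 uint8, red, green, blue), "fx", "fy", "cx", "cy" (pixels), "distortion" ([k1, k2, p1, p2, k3] as OpenCV has them; the pictures are not rectified), "extrinsics" (4x4, takes a point from world to camera coordinates). Camera axes: x right, y down, z forward; pixel columns grow to the right and rows downward; lengths in mm; the calibration is good to about 2 mm. A picture is of the moment at which its call begins. There is no depth.
- env.job_done(): hands the job in; it is judged then, once.
Trained networks look in a picture, given as the dict that the camera call returned (one of the last four; its "shot" number tells which), for a name from the list of things; names that differ only in an ending like _2 or _b are one class to them, and where a whole thing is asked for, a point or a joint stands for the part that bears it (a point fixed in the world has none). Each returns a list of dicts, best first, with "score" (0 to 1); they miss things now and then, are a little off and sometimes report something else, mostly with a low value. They report only what shows in the picture. A call takes as long as a camera call.
- eyes.boxes_of(name, picture): "centre" ([row, column] in pixels, amid what is visible of it).
- eyes.cut_out(name, picture): "mask" (400x640 bool, what is visible of it) and "centre" ([row, column] in pixels, amid what is visible of it).
- eyes.spot_point(name, picture): "centre" ([row, column] in pixels: a listed point, or the origin of a listed thing).
The state is a dict: "t": time; "joints": joint angles; "qvel": joint speeds; "tau": joint torques, N m; "eef_pos": TCP position; "tcp_rot": TCP orientation; "ft_force": force on the tool from outside, world axes, zero at the start; "moment": the same for the moment, N m; "opening": opening from 0.0 (shut) to 1.0 (fully open); "grip_force": force on a finger pad.
Only numpy, scipy, OpenCV 4.12 (cv2) and the standard library are available. Lean on these libraries where they do the work, as an engineer would, in place of code of your own. Each camera call takes 0.05 s, during which the arm holds its last target. There are 200 camera calls.

TASK

Before the painted panel is laid on its three sprung supports, check their springs: with the fingertips press each cork pad well down and let it come up again, one after another from the robot's left end of the row to its right. Then push the red tag of the softest one down flat to mark its spring for replacing, and leave the other two tags up. Only touch and press: do not lift or shift the supports, and leave the things around them where they are.

Things in the scene. Friction and masses are not known exactly. Their poses are not given: they have to be found in the camera images.
- bed: The panel bed: an open pine tray 316 mm (its x) by 446 mm (its y), heavy and fixed, rim 36 mm high and 18 mm thick, white floor 12 mm above the table. Origin: centre of its underside. Its y axis runs along the row of supports, towards the robot's left.
- seat_left (a point): Seat on the bed's floor of the support at the left (+y) end of the row: one of the three supports stands here, its origin within 10 mm of this point. The end seats lie 150 mm to either side of the middle one and 50 mm nearer the robot.
- seat_middle (a point): Seat on the bed's floor of the support at the middle of the row: one of the three supports stands here, its origin within 10 mm of this point. The end seats lie 150 mm to either side of the middle one and 50 mm nearer the robot.
- seat_right (a point): Seat on the bed's floor of the support at the right (-y) end of the row: one of the three supports stands here, its origin within 10 mm of this point. The end seats lie 150 mm to either side of the middle one and 50 mm nearer the robot.
- support_k: One of three look-alike sprung supports (seats are swapped between runs; springs differ). Loose 0.7 kg dark steel base: disc 76 mm across, 10 mm thick, with a tongue 44 mm wide, 10 mm thick out to x = +105 mm. Origin: centre of the disc's underside, on the bed's floor, straight below the pad; x along the tongue to the tag, away from the robot within 25 degrees; z up. 60 mm tall.
- pad_k (a joint): How far the round cork-faced pad of support_k is pressed down: 0 = top of its travel, 0.012 m (12 mm) = bottom stop. At rest its spring carries it less than 1.5 mm below the top (the softer, the lower); let go, it springs back there. Force grows evenly with depth: sound springs need about 4.5 to 7 N at 6 mm, the softest about 2 N.
- pad_k_top (a point): Centre of the flat top of the pad of support_k: cork disc 49 mm across, 60 mm above the support's underside at rest, on a visible coil spring. Moves down with the pad.
- tag_k (a joint): Fold angle of the red tag of support_k: 0 = raised, sloping up and outward (+x of the support) at 40 degrees above level; 0.698 rad = pushed down flat over the tongue, its stop. Starts between 0 and 0.12. Stiff hinge: about 0.5 N moves it, and it stays where left.
- tag_k_edge (a point): Middle of the free edge of the red tag of support_k: metal flap 40 mm wide, 46 long, 3 thick, hinged at x = +58 mm, 16 mm above the support's underside, axis along its y. Raised, this edge is near x = +93 mm, 46 mm up; flat, x = +104 mm, upper face 17.5 mm up. Pressed straight down on its upper face (x = +70 to +90 mm) it folds; pushed only on the very edge it may bind.
- support_m: One of three look-alike sprung supports (seats are swapped between runs; springs differ). Loose 0.7 kg dark steel base: disc 76 mm across, 10 mm thick, with a tongue 44 mm wide, 10 mm thick out to x = +105 mm. Origin: centre of the disc's underside, on the bed's floor, straight below the pad; x along the tongue to the tag, away from the robot within 25 degrees; z up. 60 mm tall.
- pad_m (a joint): How far the round cork-faced pad of support_m is pressed down: 0 = top of its travel, 0.012 m (12 mm) = bottom stop. At rest its spring carries it less than 1.5 mm below the top (the softer, the lower); let go, it springs back there. Force grows evenly with depth: sound springs need about 4.5 to 7 N at 6 mm, the softest about 2 N.
- pad_m_top (a point): Centre of the flat top of the pad of support_m: cork disc 49 mm across, 60 mm above the support's underside at rest, on a visible coil spring. Moves down with the pad.
- tag_m (a joint): Fold angle of the red tag of support_m: 0 = raised, sloping up and outward (+x of the support) at 40 degrees above level; 0.698 rad = pushed down flat over the tongue, its stop. Starts between 0 and 0.12. Stiff hinge: about 0.5 N moves it, and it stays where left.
- tag_m_edge (a point): Middle of the free edge of the red tag of support_m: metal flap 40 mm wide, 46 long, 3 thick, hinged at x = +58 mm, 16 mm above the support's underside, axis along its y. Raised, this edge is near x = +93 mm, 46 mm up; flat, x = +104 mm, upper face 17.5 mm up. Pressed straight down on its upper face (x = +70 to +90 mm) it folds; pushed only on the very edge it may bind.
- support_t: One of three look-alike sprung supports (seats are swapped between runs; springs differ). Loose 0.7 kg dark steel base: disc 76 mm across, 10 mm thick, with a tongue 44 mm wide, 10 mm thick out to x = +105 mm. Origin: centre of the disc's underside, on the bed's floor, straight below the pad; x along the tongue to the tag, away from the robot within 25 degrees; z up. 60 mm tall.
- pad_t (a joint): How far the round cork-faced pad of support_t is pressed down: 0 = top of its travel, 0.012 m (12 mm) = bottom stop. At rest its spring carries it less than 1.5 mm below the top (the softer, the lower); let go, it springs back there. Force grows evenly with depth: sound springs need about 4.5 to 7 N at 6 mm, the softest about 2 N.
- pad_t_top (a point): Centre of the flat top of the pad of support_t: cork disc 49 mm across, 60 mm above the support's underside at rest, on a visible coil spring. Moves down with the pad.
- tag_t (a joint): Fold angle of the red tag of support_t: 0 = raised, sloping up and outward (+x of the support) at 40 degrees above level; 0.698 rad = pushed down flat over the tongue, its stop. Starts between 0 and 0.12. Stiff hinge: about 0.5 N moves it, and it stays where left.
- tag_t_edge (a point): Middle of the free edge of the red tag of support_t: metal flap 40 mm wide, 46 long, 3 thick, hinged at x = +58 mm, 16 mm above the support's underside, axis along its y. Raised, this edge is near x = +93 mm, 46 mm up; flat, x = +104 mm, upper face 17.5 mm up. Pressed straight down on its upper face (x = +70 to +90 mm) it folds; pushed only on the very edge it may bind.
- twine: Spool of brown twine, upright, 43 mm across, 50 mm tall, loose in the bed on the robot's side of the middle support. Origin: centre of its underside.
- tub: White tub with red band and green lid, 82 mm across, 82 mm tall, beyond the right (-y) end of the bed. Origin: centre of its underside.
- clip: Dark steel corner clip lying on the table beyond the bed's far side: bar 100 mm (its x) by 28 mm by 6 mm with a 45 mm upright leg at its -x end and two round magnets. Origin: centre of the bar's underside.
- brush: Paint brush lying on the table past the left (+y) end of the bed, along its own x, handle to -x. Origin: on the table under it.

How it is judged (in metres and radians):
On the way, in this order (a step that is already met when the one before it is completed fails the run):
1. the pad at the left of the row is pressed down at least 3 mm (((horizontal distance between support_k and seat_left below 0.04 m and value of joint pad_k above 0.003 m) or (horizontal distance between support_m and seat_left below 0.04 m and value of joint pad_m above 0.003 m) or (horizontal distance between support_t and seat_left below 0.04 m and value of joint pad_t above 0.003 m))), for 0.1 s.
2. the pad at the middle of the row is pressed down at least 3 mm (((horizontal distance between support_k and seat_middle below 0.04 m and value of joint pad_k above 0.003 m) or (horizontal distance between support_m and seat_middle below 0.04 m and value of joint pad_m above 0.003 m) or (horizontal distance between support_t and seat_middle below 0.04 m and value of joint pad_t above 0.003 m))), for 0.1 s.
3. the pad at the right of the row is pressed down at least 3 mm (((horizontal distance between support_k and seat_right below 0.04 m and value of joint pad_k above 0.003 m) or (horizontal distance between support_m and seat_right below 0.04 m and value of joint pad_m above 0.003 m) or (horizontal distance between support_t and seat_right below 0.04 m and value of joint pad_t above 0.003 m))), for 0.1 s.
4. the tag of the softest pad is pushed down flat (within 0.1 rad of its stop) (((value of joint pad_k above 0.00065 m and value of joint tag_k above 0.598 rad) or (value of joint pad_m above 0.00065 m and value of joint tag_m above 0.598 rad) or (value of joint pad_t above 0.00065 m and value of joint tag_t above 0.598 rad))), for 0.2 s.
At the end, for the whole second after the job is handed in: The softest support's tag (its free pad rests over 0.65 mm down) lies flat within 0.1 rad, the other two are up (under 0.25 rad), all pads are back up within 3 mm, supports are upright within 20 mm of their start, and twine, tub, clip and brush within 30 mm of theirs (((value of joint pad_k above 0.00065 m and value of joint tag_k above 0.598 rad) or (value of joint pad_k below 0.00065 m and value of joint tag_k below 0.25 rad)) and ((value of joint pad_m above 0.00065 m and value of joint tag_m above 0.598 rad) or (value of joint pad_m below 0.00065 m and value of joint tag_m below 0.25 rad)) and ((value of joint pad_t above 0.00065 m and value of joint tag_t above 0.598 rad) or (value of joint pad_t below 0.00065 m and value of joint tag_t below 0.25 rad)) and value of joint each of pad_k, pad_m, pad_t below 0.003 m and distance of each of support_k, support_m, support_t from where it was at the start of the episode below 0.02 m and angle between each of support_k, support_m, support_t's own z axis and vertical below 0.1 rad and distance of each of twine, tub, clip, brush from where it was at the start of the episode below 0.03 m); the robot touches nothing.
It fails at once if a support is lifted more than 10 mm off the bed (z of any of support_k, support_m, support_t in the frame of bed above 0.022 m).
It fails at once if a support is shifted more than 30 mm (distance of any of support_k, support_m, support_t from where it was at the start of the episode above 0.03 m).
It fails at once if the tag of a support other than the softest is folded more than 0.4 rad ((value of joint tag_k above 0.4 rad and value of joint pad_k below 0.00065 m) or (value of joint tag_m above 0.4 rad and value of joint pad_m below 0.00065 m) or (value of joint tag_t above 0.4 rad and value of joint pad_t below 0.00065 m)).
It fails at once if the twine, tub, clip or brush is lifted or moved more than 30 mm (distance of any of twine, tub, clip, brush from where it was at the start of the episode above 0.03 m).
It also fails if it takes over 54 s, if anything falls off the work surface, if the arm or the gripper's body presses on something with over 40 N, if the wrist force passes 120 N, or if a joint passes its speed limit or range.

## Working session

There is one attempt and no reset: what is moved stays moved. The work goes in short steps, Python scripts to look and compute and a shell command to move; the robot and the scene stay as the last step left them, time stands still between calls to the robot, and variables do not carry over. Pictures are saved under pics/ and viewed, at most 10 in all, crops included, and the job is handed in when it is done.

```bash
mkdir -p pics; ls; cat > h.py <<'E'
import numpy as np, cv2
from cell import env, eyes
def ray(p,rc):
    K=np.array([[p['fx'],0,p['cx']],[0,p['fy'],p['cy']],[0,0,1.]])
    u=cv2.undistortPoints(np.array([[[rc[1],rc[0]]]],float),K,np.array(p['distortion'],float))[0,0]
    E=np.array(p['extrinsics']);R=E[:3,:3];t=E[:3,3]
    return -R.T@t, R.T@np.array([u[0],u[1],1.])
def at_z(p,rc,z):
    o,d=ray(p,rc); return o+d*(z-o[2])/d[2]
def save(p,n): cv2.imwrite('pics/'+n,p['pixels'][:,:,::-1])
E
python3 - <<'E'
from h import *
s=env.state(); print(s['eef_pos'],s['tcp_rot'],s['opening'],s['t'],s['ft_force'])
for c in ('top','side'):
    p=eyes.read_camera(c); save(p,c+'1.png')
    o,_=ray(p,[200,320]); print(c,o.round())
    for n,z in (('pad_k_top',71.5),('tag_k_edge',58),('support_k',12),('bed',0),('seat_left',12),('seat_middle',12),('seat_right',12),('twine',0),('tub',0),('clip',0)):
        for d in eyes.spot_point(n,p)[:4]: print(n,round(d['score'],2),np.round(d['centre']),at_z(p,d['centre'],z).round(1)[:2])
E
```

```text
pics
[ 204.1452642  -590.42304409  186.35083763] [-3.14045811e+00 -1.11773943e-04  3.32824398e-01] 0.999466697253429 0.0 [-0.20935471 -0.08965241 -0.63289806]
top [ 558.   11. 1189.]
pad_k_top 0.66 [232. 372.] [ 540.1 -154.7]
support_k 0.92 [218. 317.] [584.2  -3.2]
support_k 0.79 [242. 271.] [514.8 134.4]
support_k 0.77 [233. 373.] [ 538.5 -168.2]
bed 0.96 [228. 322.] [554.8 -16.9]
seat_left 0.64 [245. 267.] [508.6 144.5]
seat_middle 0.71 [218. 316.] [ 5.843e+02 -3.000e-01]
seat_right 0.65 [231. 370.] [ 542.8 -157.4]
seat_right 0.49 [232. 370.] [ 541.6 -159.8]
seat_right 0.28 [219. 316.] [581.6  -1.4]
twine 0.58 [260. 324.] [460.  -21.5]
tub 0.76 [197. 422.] [ 643.3 -320. ]
tub 0.38 [231. 371.] [ 542.3 -163. ]
side [285. 696. 747.]
pad_k_top 0.7 [167. 376.] [ 535.2 -171. ]
tag_k_edge 0.66 [163. 345.] [ 630.  -170.3]
support_k 0.93 [185. 372.] [ 538.4 -159. ]
support_k 0.73 [260. 338.] [514.9 141.1]
support_k 0.43 [234. 304.] [628.2 100.9]
bed 0.56 [218. 347.] [555.7 -14.3]
seat_left 0.6 [253. 336.] [526.7 124.8]
seat_left 0.16 [149. 360.] [ 639. -319.]
seat_middle 0.79 [213. 340.] [577.7 -11.5]
seat_right 0.77 [183. 371.] [ 544.6 -166.4]
twine 0.63 [230. 383.] [450.8 -13.4]
tub 0.75 [233. 304.] [636.7  87.4]
tub 0.58 [149. 360.] [ 643.6 -336.2]
tub 0.44 [219. 347.] [553.4  -8.1]
clip 0.68 [184. 286.] [779.4 -69.2]
```

```bash
python3 - <<'E'
import cv2
a=cv2.imread('pics/top1.png')[150:310,220:460]; b=cv2.imread('pics/side1.png')[120:320,240:440]
cv2.imwrite('pics/a.png',cv2.resize(a,(800,533),interpolation=3)); cv2.imwrite('pics/b.png',cv2.resize(b,(600,600),interpolation=3))
E
```

```text
(no output)
```

View pics/a.png

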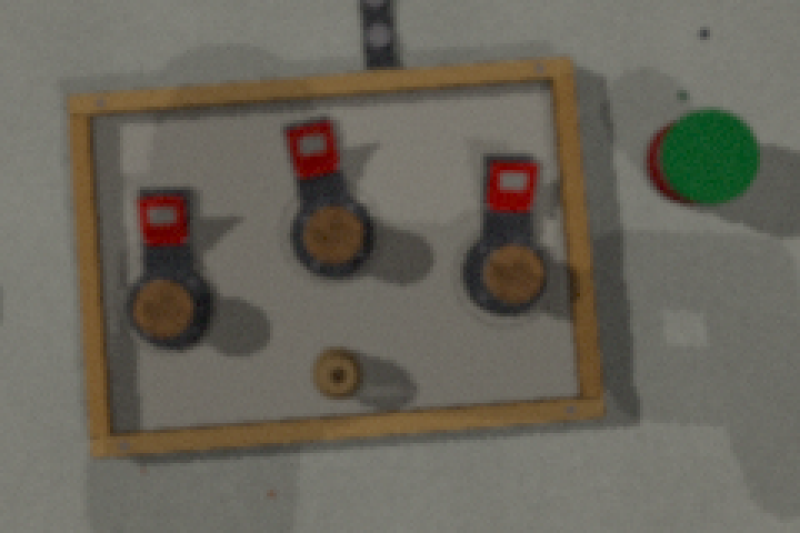

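View pics/b.png

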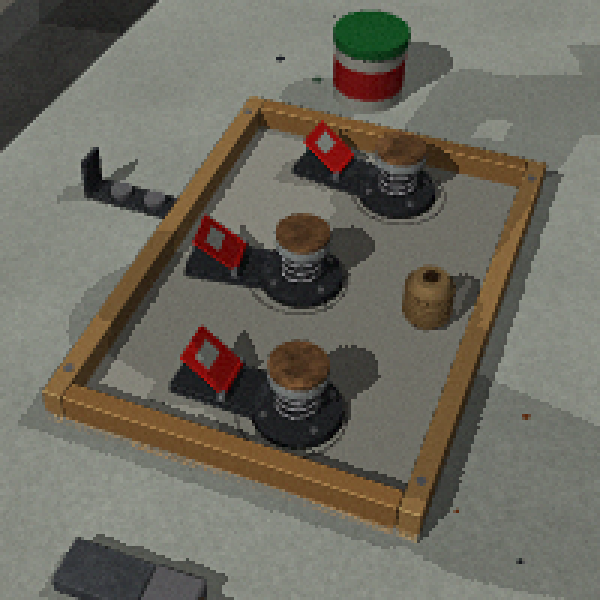

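The top view shows the three supports in a row: cork pads near full-image px (row, col) (242,269), (220,320) and (232,374), with red tags above each. The twine is near (262,321), and the tub is to the right outside the bed. In the side view the same pads are at (241,339), (198,341) and (170,374), and all the tags are up.

```bash
python3 - <<'E'
from h import *
seeds={'top':[(242,269),(220,320),(232,374)],'side':[(241,339),(198,341),(170,374)]}
tags={'top':[(215,269),(193,313),(205,373)],'side':[(240,310),(201,312.5),(169,349)]}
P={c:eyes.read_camera(c) for c in seeds}
def tri(a,b):
    (o1,d1),(o2,d2)=a,b
    s=np.linalg.lstsq(np.c_[d1,-d2],o2-o1,rcond=None)[0]; x,y=o1+d1*s[0],o2+d2*s[1]
    return (x+y)/2,np.linalg.norm(x-y)
C={}
for c,p in P.items():
    hsv=cv2.cvtColor(p['pixels'],cv2.COLOR_RGB2HSV).astype(int); H,S,V=hsv[...,0],hsv[...,1],hsv[...,2]
    cork=(H>=6)&(H<=22)&(S>70); red=((H<5)|(H>172))&(S>130)
    for nm,m,sd in (('pad',cork,seeds[c]),('tag',red,tags[c])):
        rr,cc=np.nonzero(m)
        for i,s in enumerate(sd):
            k=np.hypot(rr-s[0],cc-s[1])<14; k2=k
            if c=='side' and nm=='pad' and i==2: k=(abs(rr-s[0])<6)&(abs(cc-s[1])<9)
            a,b=rr[k],cc[k]; ctr=((a.min()+a.max())/2,(b.min()+b.max())/2) if nm=='tag' else (a.mean(),b.mean())
            C[nm,i,c]=ctr; print(c,nm,i,k.sum(),np.round(ctr,1),a.min(),a.max(),b.min(),b.max(),at_z(p,ctr,72 if nm=='pad' else 43).round(1)[:2])
for nm in('pad','tag'):
    for i in range(3):
        x,e=tri(ray(P['top'],C[nm,i,'top']),ray(P['side'],C[nm,i,'side'])); print(nm,i,x.round(1),round(e,1))
E
```

```text
top pad 0 269 [242.3 268.5] 234 251 259 282 [517.8 134.2]
top pad 1 254 [220.3 319.7] 212 229 311 329 [576.7 -10.1]
top pad 2 265 [231.7 374. ] 223 240 365 383 [ 541.9 -161.5]
top tag 0 165 [215.5 269. ] 208 223 262 276 [593.5 135.3]
top tag 1 169 [194.5 313.5] 186 203 306 321 [651.9   6. ]
top tag 2 176 [205.5 373. ] 198 213 366 380 [ 616.9 -165.2]
side pad 0 278 [241.4 339.2] 233 249 329 349 [515.3 135.1]
side pad 1 200 [197.3 340.5] 191 204 332 349 [574.8  -7.9]
side pad 2 160 [169.3 374. ] 165 174 366 382 [ 537.1 -159.7]
side tag 0 216 [239.5 310. ] 229 250 300 320 [592.  136.3]
side tag 1 152 [200.5 313. ] 192 209 304 322 [649.6   6. ]
side tag 2 130 [168.5 349. ] 160 177 341 357 [ 616.7 -168. ]
pad 0 [516.8 134.   70.3] 2.0
pad 1 [576.3 -10.4  69.5] 0.9
pad 2 [ 540.  -162.6   69.1] 3.9
tag 0 [593.1 135.2  41.5] 1.0
tag 1 [651.    5.5  42.2] 2.1
tag 2 [ 616.3 -165.1   45.2] 1.2
```

```bash
python3 -m inch '[[[0.7,-0.7,0],0,1],[[0.7,-0.7,0],0,1],[[0.7,-0.7,0],0,1],[[0.7,-0.7,0],0,1],[[0.7,-0.7,0],0,1],[[0.7,-0.7,0],0,1],[[0.7,-0.7,0],0,1],[[0.7,-0.7,0],0,1],[[0.7,-0.7,0],0,1],[[0.7,-0.7,0],0,1]]'
cat > go.py <<'E'
import sys
from h import *
s=env.state(); p=s['eef_pos']; y=s['tcp_rot'][2]; t=np.array([float(a) for a in sys.argv[1:4]])
d=t-p; c,n=np.cos(y),np.sin(y)
print('pos',p.round(1),'yaw',round(y,3),'t',s['t'],'F',np.round(s['ft_force'],2)); print('units',(np.array([c*d[0]+n*d[1], n*d[0]-c*d[1], -d[2]])/60).round(3))
E
python3 go.py 517 135 80
```

```text
t: 2.45
eef_pos: [464.7, -54.7, 187.2]
tcp_rot: [3.141, -0.001, 0.333]
ft_force: [0.4, -0.2, 0.9]
opening: 0.025
grip_force: 0.0
pos [464.7 -54.7 187.2] yaw 0.333 t 2.45 F [ 0.4  -0.24  0.93]
units [ 1.857 -2.703  1.787]
```

```bash
python3 -m inch '[[[0.37,-0.54,0.3],0,1],[[0.37,-0.54,0.3],0,1],[[0.37,-0.54,0.3],0,1],[[0.37,-0.54,0.3],0,1],[[0.37,-0.54,0.3],0,1],[[0,0,0.1],0,1],[[0,0,0.1],0,1],[[0,0,0],0,1],[[0,0,0],0,1],[[0,0,0],0,1]]'
python3 go.py 517 135 72
python3 - <<'E'
from h import *
p=eyes.read_camera('side'); save(p,'s2.png'); q=eyes.read_camera('top')
cv2.imwrite('pics/s2c.png',np.hstack([cv2.resize(p['pixels'][180:300,270:390,::-1],(400,400),interpolation=3),cv2.resize(q['pixels'][180:300,210:330,::-1],(400,400),interpolation=3)]))
E
```

```text
t: 3.7
eef_pos: [516.2, 132.4, 85.4]
tcp_rot: [3.141, -0.001, 0.332]
ft_force: [0.9, -0.8, -0.9]
opening: 0.006
grip_force: 0.0
pos [516.2 132.4  85.4] yaw 0.332 t 3.7 F [ 0.87 -0.85 -0.92]
units [ 0.028 -0.037  0.223]
```

View pics/s2c.png

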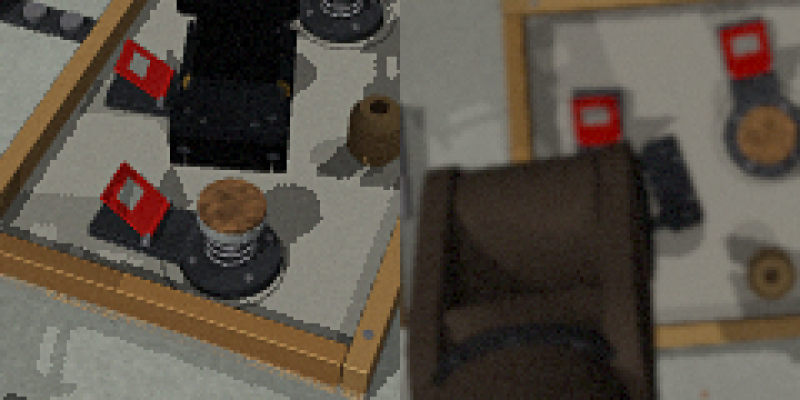

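The side view shows the gripper body at about (229,339), and it hides the fingertips. They should be just above the left pad. Nothing has been disturbed, so I'll press it now.

```bash
python3 -m inch '[[[0.03,-0.04,0.1],0,1],[[0,0,0.1],0,1],[[0,0,0.08],0,1],[[0,0,0.04],0,1],[[0,0,0.04],0,1],[[0,0,0],0,1],[[0,0,0],0,1],[[0,0,0],0,1],[[0,0,0],0,1],[[0,0,0],0,1]]'
python3 - <<'E'
from h import *
for i in range(4): eyes.read_camera('top'); s=env.state(); print(s['eef_pos'].round(2),np.round(s['ft_force'],2),s['t'])
E
```

```text
t: 5.05
eef_pos: [516.9, 135.7, 63.3]
tcp_rot: [3.141, -0.0, 0.333]
ft_force: [0.2, 0.4, -0.6]
opening: 0.001
grip_force: 0.0
[516.88 135.65  63.34] [-0.48 -0.18 -0.56] 5.1
[516.85 135.65  63.31] [0.25 0.06 0.05] 5.15
[516.86 135.66  63.32] [ 0.28  0.44 -0.3 ] 5.2
[516.85 135.67  63.31] [-0.22 -0.27 -0.51] 5.25
```

```bash
python3 - <<'E'
from h import *
p=eyes.read_camera('side');q=eyes.read_camera('top')
for c in (p,q):
    E=np.array(c['extrinsics']);K=np.array([[c['fx'],0,c['cx']],[0,c['fy'],c['cy']],[0,0,1.]])
    print(cv2.projectPoints(np.array([[516.8,135.7,63.3],[516.8,135.7,141]]),cv2.Rodrigues(E[:3,:3])[0],E[:3,3],K,np.array(c['distortion'],float))[0].round(1).tolist())
cv2.imwrite('pics/s3c.png',np.hstack([cv2.resize(p['pixels'][180:300,270:390,::-1],(400,400),interpolation=3),cv2.resize(q['pixels'][180:300,210:330,::-1],(400,400),interpolation=3)]))
E
```

```text
[[[338.4, 243.8]], [[339.2, 220.4]]]
[[[268.3, 242.5]], [[265.1, 243.7]]]
```

View pics/s3c.png

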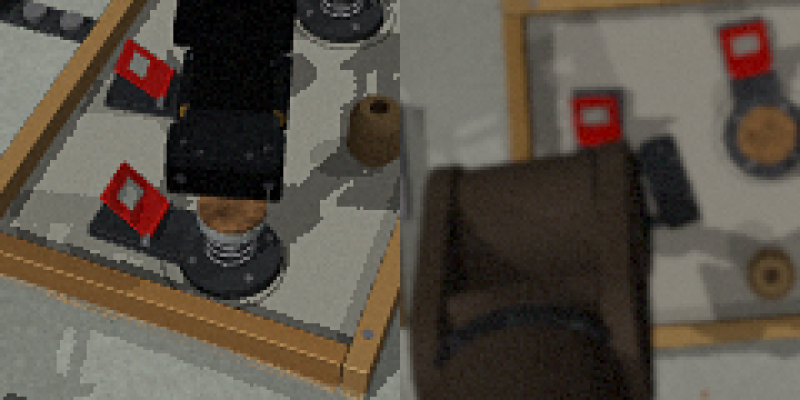

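```bash
python3 - <<'E'
from h import *
p=eyes.read_camera('side'); g=cv2.imread('pics/s2.png')[:,:,::-1]; o=cv2.imread('pics/side1.png')[:,:,::-1]
for c in (333,339,345):
  for n,im in(('0',o),('air',g),('now',p['pixels'])): print(n,c,im[236:262,c,0].tolist())
E
```

```text
0 333 [76, 86, 88, 84, 78, 93, 93, 91, 92, 92, 89, 94, 89, 118, 110, 96, 95, 35, 85, 51, 47, 105, 40, 25, 36, 31]
air 333 [94, 108, 106, 106, 101, 111, 116, 112, 94, 92, 93, 101, 95, 122, 116, 98, 102, 34, 92, 54, 53, 104, 38, 25, 29, 35]
now 333 [10, 1, 13, 116, 106, 92, 101, 96, 76, 80, 91, 98, 89, 121, 117, 102, 100, 35, 93, 53, 49, 112, 36, 30, 26, 34]
0 339 [74, 77, 67, 69, 78, 74, 66, 70, 67, 72, 103, 115, 125, 87, 98, 108, 99, 72, 121, 70, 100, 34, 38, 78, 30, 30]
air 339 [98, 101, 89, 85, 99, 88, 88, 86, 80, 86, 109, 115, 129, 87, 102, 107, 98, 72, 124, 73, 102, 37, 38, 78, 31, 33]
now 339 [7, 10, 13, 50, 106, 89, 87, 90, 83, 86, 108, 119, 130, 90, 99, 109, 100, 76, 125, 68, 110, 37, 40, 78, 31, 39]
0 345 [77, 95, 87, 80, 87, 90, 91, 89, 95, 71, 65, 76, 46, 62, 77, 64, 34, 43, 67, 47, 39, 21, 28, 35, 33, 28]
air 345 [101, 119, 102, 97, 106, 114, 107, 108, 118, 89, 82, 96, 53, 64, 80, 72, 38, 63, 82, 60, 65, 23, 39, 40, 33, 39]
now 345 [8, 0, 6, 15, 119, 108, 115, 113, 122, 86, 82, 90, 46, 71, 87, 68, 41, 66, 83, 63, 64, 23, 41, 38, 34, 40]
```

```bash
python3 - <<'E'
from h import *
p=eyes.read_camera('side');q=eyes.read_camera('top'); s=env.state(); print(s)
T=s['eef_pos'];y=s['tcp_rot'][2];X=np.array([np.cos(y),np.sin(y),0]);Y=np.array([np.sin(y),-np.cos(y),0]);Z=np.array([0,0,-1.])
def pj(c,P):
    E=np.array(c['extrinsics']);K=np.array([[c['fx'],0,c['cx']],[0,c['fy'],c['cy']],[0,0,1.]])
    return cv2.projectPoints(np.array(P,float).reshape(-1,3),cv2.Rodrigues(E[:3,:3])[0],E[:3,3],K,np.array(c['distortion'],float))[0].round(1)[:,0].tolist()
for sy in(-90,90):
  for sx in(-37.5,37.5): P=T+X*sx+Y*sy-78*Z*1; print(sx,sy,P.round(),'side',pj(p,P),'top',pj(q,P))
tip=T; print('tip corners',[pj(p,T+X*a+Y*b) for a in(-10,10) for b in(-12,12)])
E
```

```text
{'t': 5.5, 'joints': array([ 1.33101984e-01,  5.28910613e-01,  1.90567520e+00, -1.44396437e-04,
        7.07076797e-01,  1.37119213e+00]), 'qvel': array([-0.00129441, -0.00085717, -0.00022452,  0.00294524,  0.00068705,
       -0.00021571]), 'tau': array([ 1.42681012e-03, -5.55452228e+01, -1.76530069e+01,  3.33015807e-02,
       -7.32152746e-02,  1.58505452e-05]), 'eef_pos': array([516.84240543, 135.66163297,  63.2687656 ]), 'tcp_rot': array([3.14151459e+00, 8.71657038e-05, 3.32815964e-01]), 'ft_force': array([ 0.40419042, -0.22006769,  1.79267404]), 'moment': array([0.02693282, 0.00974124, 0.02188744]), 'grip_force': 0.0, 'opening': 0.004448669740933846}
-37.5 -90 [452. 208. 141.] side [[353.9, 253.0]] top [[237.5, 269.0]]
37.5 -90 [523. 233. 141.] side [[317.2, 249.7]] top [[228.0, 242.0]]
-37.5 90 [511.  38. 141.] side [[358.1, 194.9]] top [[302.2, 245.3]]
37.5 90 [582.  63. 141.] side [[326.7, 192.6]] top [[292.5, 218.4]]
tip corners [[[342.2, 248.1]], [[343.0, 240.4]], [[333.6, 247.3]], [[334.6, 239.7]]]
```

```bash
python3 - <<'E'
from h import *
p=eyes.read_camera('side')
im=p['pixels'][110:270,250:410,::-1].astype(float)
im=np.clip(255*(im/255)**0.45,0,255).astype(np.uint8)
cv2.imwrite('pics/s4.png',cv2.resize(im,(600,600),interpolation=3))
E
```

```text
(no output)
```

View pics/s4.png

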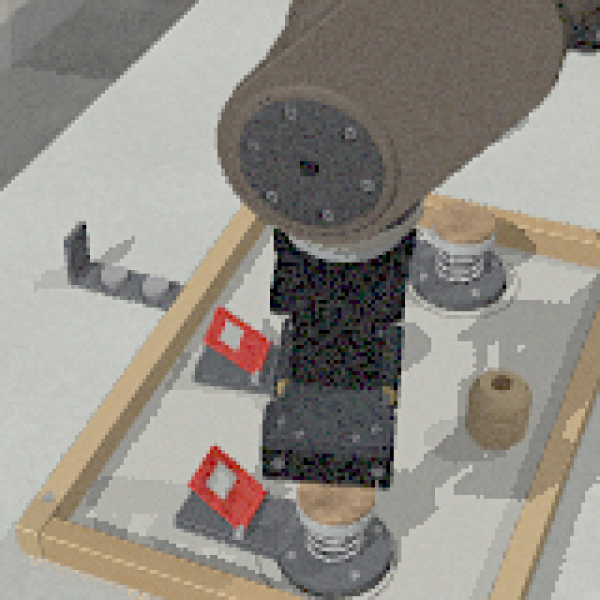

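The brightened side view shows the gripper body ending around rows 236–240, cols 320–354, with the left pad below it still up (pixels unchanged). I have no contact yet, so I'll go down in small steps and watch the force.

```bash
cat > rd.py <<'E'
from h import *
o=cv2.imread('pics/s2.png')[:,:,::-1].astype(float)
f=[]
for i in range(4):
    p=eyes.read_camera('side'); s=env.state(); f.append(s['ft_force'])
n=p['pixels'].astype(float); print(s['eef_pos'].round(2),np.mean(f,0).round(2),'t',round(s['t'],2),'pix diff pad',abs(n-o)[246:262,330:350].mean().round(1))
E
python3 -m inch '[[[0,0,0.02],0,1],[[0,0,0.02],0,1],[[0,0,0.01],0,1],[[0,0,0],0,1],[[0,0,0],0,1],[[0,0,0],0,1],[[0,0,0],0,1],[[0,0,0],0,1],[[0,0,0],0,1],[[0,0,0],0,1]]'; python3 rd.py
```

```text
t: 6.8
eef_pos: [516.8, 135.6, 60.3]
tcp_rot: [3.141, 0.0, 0.333]
ft_force: [-0.3, -0.0, 0.0]
opening: 0.003
grip_force: 0.0
[516.88 135.67  60.31] [ 0.31  0.35 -0.16] t 7.0 pix diff pad 3.2
```

```bash

python3 -m inch '[[[0,0,0.02],0,1],[[0,0,0.02],0,1],[[0,0,0.02],0,1],[[0,0,0.02],0,1],[[0,0,0.02],0,1],[[0,0,0],0,1],[[0,0,0],0,1],[[0,0,0],0,1],[[0,0,0],0,1],[[0,0,0],0,1]]'; python3 rd.py
```

```text
t: 8.25
eef_pos: [516.9, 135.7, 54.3]
tcp_rot: [3.141, -0.0, 0.333]
ft_force: [0.4, 0.1, 0.3]
opening: 0.004
grip_force: 0.0
[516.88 135.67  54.3 ] [ 0.08  0.13 -0.18] t 8.45 pix diff pad 3.1
```

```bash

python3 -m inch '[[[0,0,0.02],0,1],[[0,0,0.02],0,1],[[0,0,0.02],0,1],[[0,0,0.02],0,1],[[0,0,0.02],0,1],[[0,0,0.02],0,1],[[0,0,0.02],0,1],[[0,0,0],0,1],[[0,0,0],0,1],[[0,0,0],0,1]]'; python3 rd.py; python3 - <<'E'
from h import *
p=eyes.read_camera('side'); q=eyes.read_camera('top')
f=lambda im:cv2.resize(np.clip(255*(im[:,:,::-1]/255.)**0.45,0,255).astype(np.uint8),(400,533),interpolation=3)
cv2.imwrite('pics/s5.png',np.hstack([f(p['pixels'][170:290,285:375]),f(q['pixels'][170:290,230:320])]))
E
```

```text
t: 9.7
eef_pos: [516.9, 135.7, 45.9]
tcp_rot: [3.141, -0.0, 0.333]
ft_force: [-0.4, -0.7, 0.0]
opening: 0.004
grip_force: 0.0
[516.88 135.64  45.93] [-0.21 -0.05  0.08] t 9.9 pix diff pad 3.4
```

View pics/s5.png

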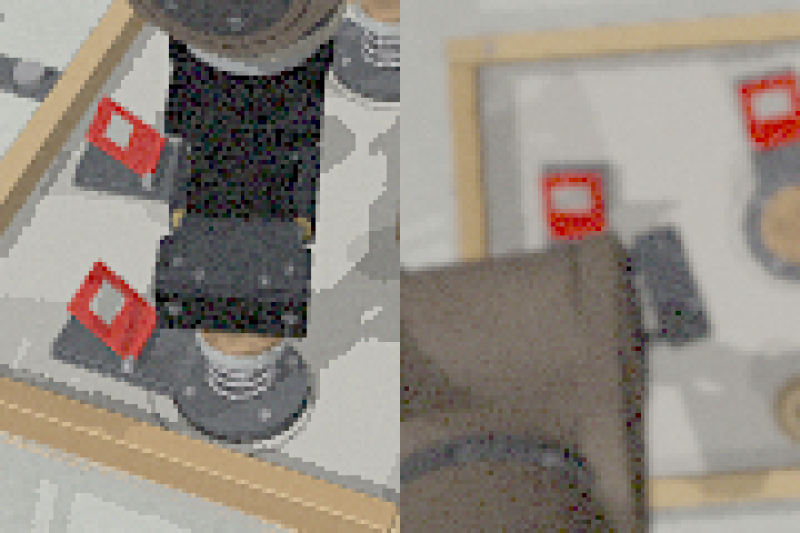

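The views show the body's lower edge at row ~245 of the side image and the left pad still up. In the top view the body's right end is at cols 284–300, rows 221–248, so xy matches. The fingertips are evidently higher than reported, so I'll keep descending slowly.

```bash

python3 -m inch '[[[0,0,0.02],0,1],[[0,0,0.02],0,1],[[0,0,0.02],0,1],[[0,0,0.02],0,1],[[0,0,0.02],0,1],[[0,0,0.02],0,1],[[0,0,0.02],0,1],[[0,0,0.02],0,1],[[0,0,0],0,1],[[0,0,0],0,1]]'; python3 rd.py
```

```text
t: 11.25
eef_pos: [517.0, 135.7, 36.7]
tcp_rot: [3.141, -0.0, 0.333]
ft_force: [-1.6, 0.4, 9.7]
opening: 0.002
grip_force: 4.4
[516.99 135.68  36.73] [-2.08 -0.06  8.81] t 11.45 pix diff pad 22.2
```

```bash

python3 -m inch '[[[0,0,-0.05],0,1],[[0,0,0],0,1],[[0,0,0],0,1],[[0,0,0],0,1],[[0,0,0],0,1],[[0,0,0],0,1],[[0,0,0],0,1],[[0,0,0],0,1],[[0,0,0],0,1],[[0,0,0],0,1]]'; python3 rd.py; python3 - <<'E'
from h import *
p=eyes.read_camera('side'); q=eyes.read_camera('top')
f=lambda im:cv2.resize(np.clip(255*(im[:,:,::-1]/255.)**0.45,0,255).astype(np.uint8),(400,533),interpolation=3)
cv2.imwrite('pics/s6.png',np.hstack([f(p['pixels'][170:290,285:375]),f(q['pixels'][170:290,230:320])]))
E
```

```text
t: 12.7
eef_pos: [516.9, 135.6, 39.5]
tcp_rot: [3.141, -0.0, 0.333]
ft_force: [-0.7, 0.0, 6.1]
opening: 0.003
grip_force: 2.8
[516.92 135.67  39.47] [-1.37 -0.46  6.21] t 12.9 pix diff pad 16.5
```

View pics/s6.png

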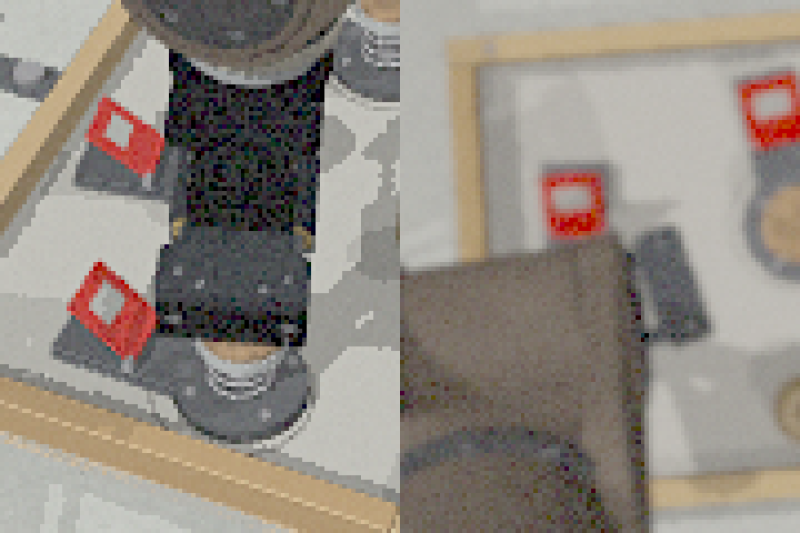

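The left pad reads about 0.95 N/mm, which is a sound spring. Contact was at reported z≈46, so reported z is roughly 25 mm below the true tip. The pictures show the pad partly depressed and the tag still up. On to the middle pad.

```bash

python3 -m inch '[[[0,0,-0.2],0,1],[[0,0,-0.25],0,1],[[0.03,0.52,0],0,1],[[0.03,0.52,0],0,1],[[0.03,0.52,0],0,1],[[0.03,0.52,0],0,1],[[0.02,0.53,0],0,1],[[0,0,0.15],0,1],[[0,0,0.1],0,1],[[0,0,0],0,1]]'; python3 go.py 576 -9 45; python3 -c "
from h import *
for i in range(4):
  eyes.read_camera('top'); s=env.state(); print(s['ft_force'].round(2),s['moment'].round(3))"
```

```text
t: 14.25
eef_pos: [575.3, -8.7, 50.9]
tcp_rot: [-3.141, 0.001, 0.334]
ft_force: [-0.5, 0.3, -0.6]
opening: 0.005
grip_force: 0.0
pos [575.3  -8.7  50.9] yaw 0.334 t 14.25 F [-0.46  0.34 -0.65]
units [0.009 0.008 0.099]
[-0.62  0.96 -0.06] [ 0.02  -0.003  0.   ]
[ 0.37 -0.67  0.42] [-0.004  0.004 -0.015]
[-0.17  0.29  0.37] [0.014 0.04  0.044]
[ 0.7  -0.59  0.62] [ 0.018 -0.014 -0.051]
```

```bash
sed -i 's/f.append(s\[.ft_force.\])/f.append(np.r_[s["ft_force"],s["moment"]*10])/' rd.py
python3 -m inch '[[[0,0,0.04],0,1],[[0,0,0.04],0,1],[[0,0,0.03],0,1],[[0,0,0.03],0,1],[[0,0,0.03],0,1],[[0,0,0.02],0,1],[[0,0,0],0,1],[[0,0,0],0,1],[[0,0,0],0,1],[[0,0,0],0,1]]'; python3 rd.py
```

```text
t: 15.7
eef_pos: [576.0, -9.6, 40.0]
tcp_rot: [3.141, -0.0, 0.333]
ft_force: [-0.2, 0.0, 2.2]
opening: 0.002
grip_force: 0.6
[575.96  -9.62  39.92] [-0.54 -0.24  1.28 -0.57  1.15 -0.16] t 15.9 pix diff pad 5.8
```

```bash

python3 -m inch '[[[0,0,0.03],0,1],[[0,0,0.03],0,1],[[0,0,0],0,1],[[0,0,0],0,1],[[0,0,0],0,1],[[0,0,0],0,1],[[0,0,0],0,1],[[0,0,0],0,1],[[0,0,0],0,1],[[0,0,0],0,1]]'; python3 rd.py
```

```text
t: 17.15
eef_pos: [576.0, -9.6, 36.3]
tcp_rot: [3.141, -0.0, 0.333]
ft_force: [0.2, -0.5, 2.5]
opening: 0.003
grip_force: 1.3
[575.97  -9.61  36.31] [-0.7  -0.56  2.02 -0.26  1.03 -0.03] t 17.35 pix diff pad 6.3
```

```bash

python3 -m inch '[[[0,0,-0.25],0,1],[[0,0,-0.25],0,1],[[-0.28,0.44,0],0,1],[[-0.28,0.44,0],0,1],[[-0.28,0.44,0],0,1],[[-0.28,0.44,0],0,1],[[-0.28,0.44,0],0,1],[[0,0,0.15],0,1],[[0,0,0.1],0,1],[[0,0,0],0,1]]'
python3 -m inch '[[[0,0,0.04],0,1],[[0,0,0.04],0,1],[[0,0,0.03],0,1],[[0,0,0.03],0,1],[[0,0,0.03],0,1],[[0,0,0.03],0,1],[[0,0,0],0,1],[[0,0,0],0,1],[[0,0,0],0,1],[[0,0,0],0,1]]'; python3 rd.py
```

```text
t: 18.6
eef_pos: [539.6, -160.9, 51.0]
tcp_rot: [-3.141, 0.001, 0.334]
ft_force: [0.5, 0.2, 0.6]
opening: 0.006
grip_force: 0.0
t: 19.85
eef_pos: [539.7, -161.8, 39.4]
tcp_rot: [3.141, -0.0, 0.333]
ft_force: [0.5, 1.9, 5.0]
opening: 0.006
grip_force: 2.0
[ 539.72 -161.76   39.35] [-0.29  2.6   4.4   4.3   0.19  0.06] t 20.05 pix diff pad 7.7
```

```bash

python3 -m inch '[[[0,0,-0.25],0,1],[[0,0,-0.25],0,1],[[0.45,-0.34,0],0,1],[[0.45,-0.34,0],0,1],[[0.45,-0.34,0],0,1],[[0.45,-0.34,0],0,1],[[0.45,-0.34,0],0,1],[[0.44,-0.33,0],0,1],[[0,0,0.2],0,1],[[0,0,0],0,1]]'
python3 go.py 652.5 6 28
python3 - <<'E'
from h import *
p=eyes.read_camera('side'); q=eyes.read_camera('top')
f=lambda im:cv2.resize(np.clip(255*(im[:,:,::-1]/255.)**0.45,0,255).astype(np.uint8),(400,400),interpolation=3)
cv2.imwrite('pics/s7.png',np.hstack([f(p['pixels'][140:280,270:410]),f(q['pixels'][150:290,245:385])]))
E
```

```text
t: 21.3
eef_pos: [651.4, 5.6, 56.6]
tcp_rot: [-3.141, 0.002, 0.333]
ft_force: [0.7, -1.0, -0.1]
opening: 0.001
grip_force: 0.0
pos [651.4   5.6  56.6] yaw 0.333 t 21.3 F [ 0.67 -0.97 -0.12]
units [ 0.019 -0.001  0.477]
```

View pics/s7.png

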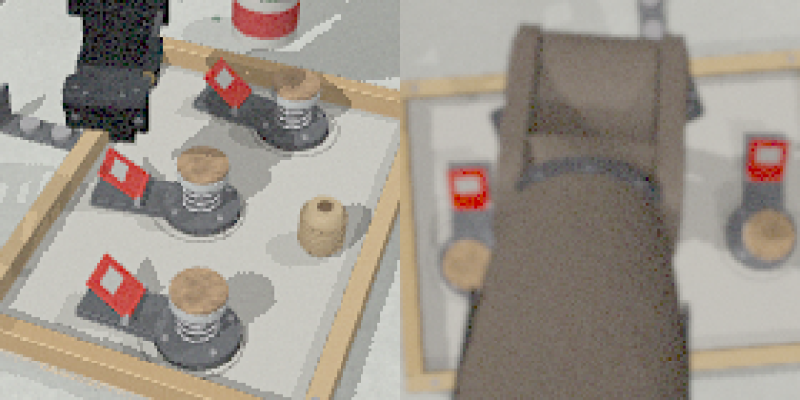

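The side view shows all three pads back up, all tags up and the supports in place. The gripper is above the middle tag. Middle is the softest at about 0.25 N/mm, against 0.95 left and 0.75 right, so I'll press its tag.

```bash

python3 -m inch '[[[0.02,0,0.15],0,1],[[0,0,0.15],0,1],[[0,0,0.15],0,1],[[0,0,0.05],0,1],[[0,0,0.05],0,1],[[0,0,0.04],0,1],[[0,0,0.04],0,1],[[0,0,0.03],0,1],[[0,0,0],0,1],[[0,0,0],0,1]]'; python3 rd.py
```

```text
t: 22.65
eef_pos: [653.6, 6.5, 17.8]
tcp_rot: [3.141, -0.0, 0.333]
ft_force: [-0.1, 0.0, 0.0]
opening: 0.005
grip_force: 0.0
[653.58   6.46  17.77] [ 0.26 -0.1  -0.1   0.03  0.06 -0.26] t 22.85 pix diff pad 11.4
```

```bash

python3 -m inch '[[[0,0,0.03],0,1],[[0,0,0.03],0,1],[[0,0,0.03],0,1],[[0,0,0.03],0,1],[[0,0,0.03],0,1],[[0,0,0.03],0,1],[[0,0,0.02],0,1],[[0,0,0],0,1],[[0,0,0],0,1],[[0,0,0],0,1]]'; python3 rd.py
```

```text
t: 24.1
eef_pos: [653.6, 6.4, 5.7]
tcp_rot: [3.141, 0.0, 0.333]
ft_force: [-0.1, 0.5, 0.3]
opening: 0.006
grip_force: 0.0
[653.59   6.43   5.75] [-0.09  0.04 -0.04 -0.1   0.06  0.  ] t 24.3 pix diff pad 12.6
```

```bash

python3 -m inch '[[[0,0,0.02],0,1],[[0,0,0.02],0,1],[[0,0,0.02],0,1],[[0,0,0.01],0,1],[[0,0,0],0,1],[[0,0,0],0,1],[[0,0,0],0,1],[[0,0,0],0,1],[[0,0,0],0,1],[[0,0,0],0,1]]'; python3 rd.py; python3 - <<'E'
from h import *
p=eyes.read_camera('side')
f=lambda im:cv2.resize(np.clip(255*(im[:,:,::-1]/255.)**0.45,0,255).astype(np.uint8),(500,500),interpolation=3)
cv2.imwrite('pics/s8.png',f(p['pixels'][140:240,270:370]))
E
```

```text
t: 25.55
eef_pos: [653.6, 6.4, 2.1]
tcp_rot: [3.141, -0.0, 0.333]
ft_force: [-1.5, 0.1, 6.2]
opening: 0.007
grip_force: 3.0
[653.61   6.44   2.03] [-1.51  0.33  5.88  0.17  3.16  0.14] t 25.75 pix diff pad 13.1
```

View pics/s8.png

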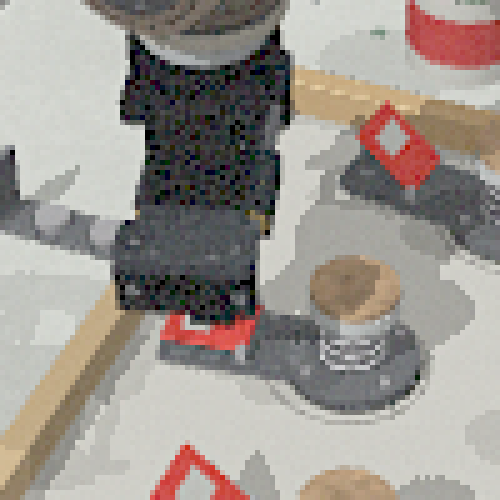

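The view shows the middle tag (crop ~(210,325)) lying flat under the gripper, with the right-hand and left tags up. The 6 N reading says it is on its stop. I'll lift clear and verify.

```bash

python3 -m inch '[[[0,0,-0.1],0,1],[[0,0,-0.3],0,1],[[0,0,-0.6],0,1],[[0,0,-0.8],0,1],[[0,0,-0.8],0,1],[[0.3,0.8,0],0,1],[[0.3,0.8,0],0,1],[[0.3,0.8,0],0,1],[[0,0,0],0,1],[[0,0,0],0,1]]'; python3 -m inch '[[[0,0.9,0],0,1],[[-0.3,0.9,0],0,1],[[-0.3,0.9,0],0,1],[[-0.3,0.9,0],0,1],[[0,0,0],0,1],[[0,0,0],0,1],[[0,0,0],0,1],[[0,0,0],0,1],[[0,0,0],0,1],[[0,0,0],0,1]]'; python3 - <<'E'
from h import *
p=eyes.read_camera('side'); q=eyes.read_camera('top')
f=lambda im:cv2.resize(np.clip(255*(im[:,:,::-1]/255.)**0.45,0,255).astype(np.uint8),(400,400),interpolation=3)
cv2.imwrite('pics/s9.png',np.hstack([f(p['pixels'][140:280,270:410]),f(q['pixels'][150:290,245:385])]))
E
```

```text
t: 27.05
eef_pos: [751.2, -111.7, 158.1]
tcp_rot: [-3.141, 0.0, 0.333]
ft_force: [-0.3, -0.0, 0.4]
opening: 0.002
grip_force: 0.0
t: 28.3
eef_pos: [771.3, -333.5, 157.6]
tcp_rot: [3.141, 0.0, 0.333]
ft_force: [0.1, -0.1, 0.1]
opening: 0.004
grip_force: 0.0
```

View pics/s9.png

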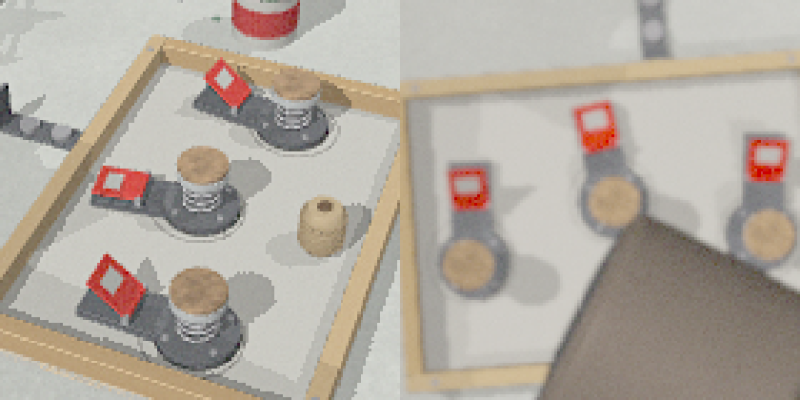

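The middle tag (crop ~(120,183)) lies flat. The left and right tags are up, all three pads are up, and everything is in place.

```bash
python3 -c "
from h import *
print(env.job_done())"
```

```text
the job is handed in; nothing more can be done
None
```

I pressed all three pads left to right, found the middle one softest, pushed its red tag flat and left the other two tags up; the job is handed in, but no verdict came back.

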